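# Tip the tested battery cells from the tilt tray into its bin

## Task

Two tilt trays stand on the battery bench: one holds two long cells, the other two short ones. Lift the tray with the long cells by its handle until both cells slide out into the bin behind its hinge, then lower the tray gently, without letting it drop, back onto its rest and let go of it. Leave the tray with the short cells as it is.

Things in the scene. Friction and masses are not known exactly. Their poses are not given: they have to be found in the camera images.
- tilt_tray: Tray to tip, holding the long cells: aluminium channel 130 x 63 mm, walls 24 mm, two lanes, hinged on a fixed stand, level at rest. Origin on the hinge axis, mid-width, at floor level, 85 mm above the bench. x: from handle end over the hinge to the bin (level at rest, yaw = the stand's), z up. Lifting turns it about +y, 0 to a stop at 57 deg; 0.35 kg, free hinge, falls if let go. Bin: x -5 to 145 mm, y +-40 mm, walls 50 mm.
- tray_handle (a point): Middle of the tray's handle, a round steel bar 10 mm thick, 80 mm long (60 mm clear) along the hinge direction; at x -165, y 0, z 45 mm in the tray frame: 130 mm above the bench at rest, 35 mm out from the end wall, 21 mm above its top. Pinch it across from above; it can turn between the fingers as it swings about the hinge. Axes as the tray's.
- cell_a: Long green cylindrical battery cell, 21 mm diameter, 70 mm long, 70 g, lying along one lane of the tray to tip. It begins to slide at a tilt of about 25 to 40 degrees and is out about a second later. Origin at its centre, x along its length.
- cell_b: The second long cell, just like the first, in the other lane.
- other_tray: The tray to leave alone: the same kind of tray, handle, stand and bin (same origin and axes), but with two short cells of 21 mm diameter and 34 mm length in it.
Not all that is in view belongs to the job. Leave any purple look-alike of the cell_a alone.

How it is judged:
On the way, in this order (a step that is already met when the one before it is completed fails the run):
1. the tray is lifted with both long cells still on it (angle between tilt_tray's own z axis and vertical above 0.12 rad and height (world z) of each of cell_a, cell_b above 0.075 m).
2. both long cells have slid down into the bin while the tray is tilted (angle between tilt_tray's own z axis and vertical above 0.2 rad and height (world z) of each of cell_a, cell_b below 0.055 m), for 0.1 s.
At the end, for the whole second after the job is handed in: The tilt tray is back down on its rest (within 3.4 degrees of level) and still; both long cells lie at rest in its catch bin (centres 0 to 150 mm beyond the hinge, within 45 mm of the middle line and at least 30 mm below the hinge); the other tray is level on its rest (angle between each of tilt_tray, other_tray's own z axis and vertical below 0.06 rad and angular speed of tilt_tray below 0.1 rad/s and x of cell_a in the frame of tilt_tray between 0 and 0.15 m and y of cell_a in the frame of tilt_tray between -0.045 and 0.045 m and z of each of cell_a, cell_b in the frame of tilt_tray below -0.03 m and linear speed of each of cell_a, cell_b below 0.03 m/s and x of cell_b in the frame of tilt_tray between 0 and 0.15 m and y of cell_b in the frame of tilt_tray between -0.045 and 0.045 m); the robot touches nothing.
It fails at once if the tray is swung or dropped faster than 3 rad/s (0.5 m/s at the handle) (angular speed of tilt_tray above 3 rad/s).
It fails at once if the other tray is lifted more than 7 degrees (angle between other_tray's own z axis and vertical above 0.12 rad).
It also fails if it takes over 42 s, if anything falls off the work surface, if the arm or the gripper's body presses on something with over 40 N, if the wrist force passes 120 N, or if a joint passes its speed limit or range.

## Robot

A 7-joint arm with a two-finger parallel gripper is mounted at the origin on the work surface. World frame = base frame: x ahead of the robot, y to its left, z up, the work surface at z = 0. Lengths are in m, angles in rad, forces in N, time in s.
With the tool pointing down it reaches from about 0.4 to 0.925 m from the base axis. Payload 5.6 kg.
Tool frame: the origin (TCP) lies midway between the tips of the shut fingers; the grasp point (between the pads) lies 19 mm behind it; z points along the fingers, y is the direction in which the jaws open and shut (so a half turn about z gives the same grasp; the last joint's range is limited). The gripper opens to 85 mm and grips with 20 to 120 N. Pads are 22 mm wide; open, the fingers measure 114 mm over their backs; the gripper's body (76 mm by 85 mm) begins 54 mm behind the grasp point. The pads swing forward as they close: fully open they stand 13 mm farther back than shut.
Start: joints at [1.123, 0.468, -0.012, 1.603, 0.006, 1.071, -0.056], TCP at [0.256, -0.597, 0.231] pointing down, gripper open.
Joint ranges: [-2.53, 2.53], [-0.31, 2.02], [-1.57, 1.55], [0.28, 2.44], [-1.29, 4.43], [0.15, 1.84], [-2.92, 2.92]. Speed limits (rad/s): [2.57, 2.57, 3.14, 3.14, 3.14, 3.14, 3.14].

## Interface

Orientations are given as a 3x3 rotation matrix whose columns are the frame's x, y, z axes.
In Python, from station import state, get_image, get_calibration, close_job gives the robot as it stands. The module is installed in compiled form; this text tells all that it offers.
- The arm moves only by the tool apply_moves, never from a script. Its argument "targets" is a list of rows, each a list of 2 entries, a list of its own where there are three numbers: the shift along the tool's x, y, z in mm, then the turn, a rotation vector about the tool's x, y, z in degrees. A call has 1 to 20 rows; each row is the pose to reach, as a shift and turn from the pose measured when the call began, along the tool's axes at that moment; what a row does not reach only later rows make up. A row lasts 1/12 s, in which the tool goes at most 41.7 mm and 7.16 degrees, less where a joint would pass 70% of its speed; a pose out of reach is approached as far as the arm can. A call with a gripper value outside its range is refused whole. "gripper" is the finger opening in mm, from 0 to 85.4, set as the call begins (left out, the last holds). The fingers move at their own pace and stop on an object; the grip force is fixed at half the most. Time passes only in rows, so rows that repeat a pose let the fingers close. It gives the time, the measured TCP pose, the force and the opening at its end, in the units of the state.
- state(): the state, without advancing time (a new reading comes with each control period).
- get_image(name): name is "scene" or "top" or "wrist"; returns (picture, depth): 400x640x3 uint8, red, green, blue; 400x640 float32, m along the optical axis (not along the pixel's ray), 0 where there is no reading.
- get_calibration(name): a dict with "K" (3x3 intrinsics, pixels), "extrinsics" (4x4, takes a point from world to camera coordinates). Camera axes: x right, y up, looking along -z (the intrinsics and any distortion apply to the point x, -y, -z); pixel columns grow to the right and rows downward; lengths in m; the calibration is good to about 2 mm. A picture is of the moment at which its call begins: read the wrist's pose just before it. get_calibration takes no time and is no camera call; for the wrist camera it gives the pose at the moment of the call.
- close_job(): hands the job in, once; it reports no verdict.
The state is a dict: "time": time; "joints": joint angles; "joint_vel": joint speeds; "tau": joint torques, N m; "ee_pos": TCP position; "ee_rot": TCP orientation; "contact_force": force on the tool from outside, world axes, zero at the start; "ft_torque": the same for the moment, N m; "grip_width": opening from 0.0 (shut) to 1.0 (fully open).
Only numpy, scipy, OpenCV 4.12 (cv2) and the standard library are available. Lean on these libraries where they do the work, as an engineer would, in place of code of your own. Each camera call takes 0.05 s, during which the arm holds its last target.

## Working session

There is one attempt and no reset: what is moved stays moved. The work goes in short steps, Python scripts to look and compute and a tool call to move; the robot and the scene stay as the last step left them, time stands still between calls to the robot, and variables do not carry over. Pictures are saved under pics/ and viewed, and the job is handed in when it is done.

Besides the shell and the picture viewer there is one more tool, called as name(argument=value, ...) on one line, values as JSON. apply_moves: Moves the arm, as the interface text tells. Its arguments: {"type":"object","properties":{"targets":{"type":"array"},"gripper":{"type":"number"}},"required":["targets"]}

```bash
mkdir -p pics
cat > h.py <<'E'
import numpy as np,cv2
from station import *
def save(n,f,crop=None,s=1):
    im,d=get_image(n); np.savez(''+f+'.npz',im=im,d=d,K=get_calibration(n)['K'],E=get_calibration(n)['extrinsics'])
    cv2.imwrite('pics/'+f+'.png',im[...,::-1])
def crop(f,x0,y0,x1,y1,s,o):
    im=np.load(''+f+'.npz')['im'][y0:y1,x0:x1,::-1]
    cv2.imwrite('pics/'+o+'.png',cv2.resize(im,None,fx=s,fy=s,interpolation=cv2.INTER_CUBIC))
def p3(f,u,v,dep=None):
    z=np.load(''+f+'.npz'); K,E=z['K'],z['E']; d=z['d'][int(round(v)),int(round(u))] if dep is None else dep
    c=np.array([(u-K[0,2])/K[0,0]*d,-(v-K[1,2])/K[1,1]*d,-d,1]); return (np.linalg.inv(E)@c)[:3]
def onz(f,u,v,h):
    z=np.load(''+f+'.npz'); a=np.linalg.inv(z['E'])[:3,3]; b=p3(f,u,v,1.0); return a+(b-a)*(h-a[2])/(b[2]-a[2])
E
python3 - <<'E'
from h import *
s=state(); print({k:np.round(v,3).tolist() for k,v in s.items()})
save('scene','s0');save('top','t0')
for n in('scene','top'):
    print(get_calibration(n))
E
```

```text
{'time': 0.0, 'joints': [1.123, 0.468, -0.012, 1.604, 0.006, 1.071, -0.056], 'joint_vel': [-0.002, -0.0, 0.0, 0.0, 0.001, -0.002, 0.0], 'tau': [0.0, -53.239, 0.021, -25.131, 0.011, 0.008, 0.0], 'ee_pos': [0.256, -0.597, 0.23], 'ee_rot': [[0.919, 0.394, -0.001], [0.394, -0.919, 0.002], [-0.0, -0.002, -1.0]], 'contact_force': [1.063, -0.431, 0.178], 'ft_torque': [-0.028, 0.001, -0.016], 'grip_width': 0.997}
{'K': array([[421.69469471,   0.        , 319.15028509],
       [  0.        , 421.69469471, 200.63181789],
       [  0.        ,   0.        ,   1.        ]]), 'extrinsics': array([[-0.29579627,  0.95522932, -0.00644322,  0.20389914],
       [-0.55756076, -0.16716951,  0.81312997,  0.1909643 ],
       [ 0.77564848,  0.2441133 ,  0.5820465 , -1.30919519],
       [ 0.        ,  0.        ,  0.        ,  1.        ]])}
{'K': array([[409.13138357,   0.        , 314.33013307],
       [  0.        , 409.13138357, 203.17811705],
       [  0.        ,   0.        ,   1.        ]]), 'extrinsics': array([[ 0.01989199, -0.99969707,  0.0144939 , -0.07462787],
       [ 0.98668193,  0.02196972,  0.16117105, -0.56812978],
       [-0.16144066,  0.01109485,  0.98682005, -0.7741985 ],
       [ 0.        ,  0.        ,  0.        ,  1.        ]])}
```

View pics/t0.png

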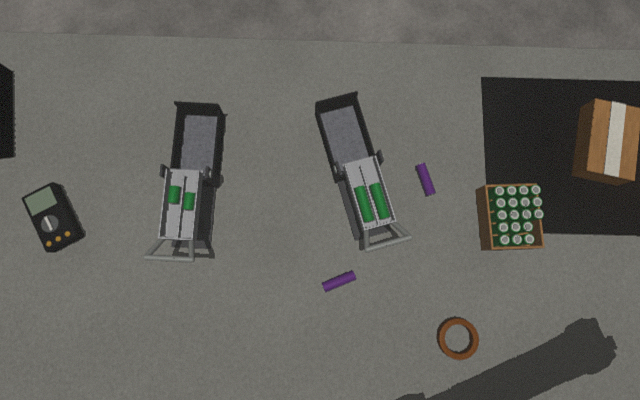

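View pics/s0.png

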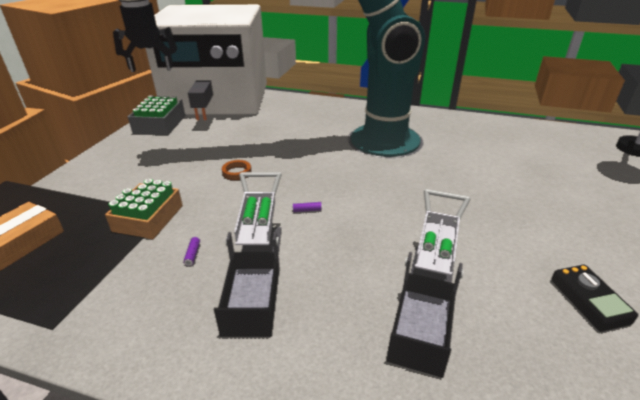

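Candidates in the top picture are the tray at (370,195) with two long cells and the tray at (181,205) with two short cells. The purple look-alikes lie at (425,180) and (339,281), and the cells in the box at (515,215) are not part of the job. I choose the tray at (370,195) and check it in a crop.

Run:
```python
from h import *
crop('t0',300,80,440,260,4,'t0c'); crop('s0',200,160,340,340,4,'s0c')
```

```text
(no output)
```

View pics/t0c.png

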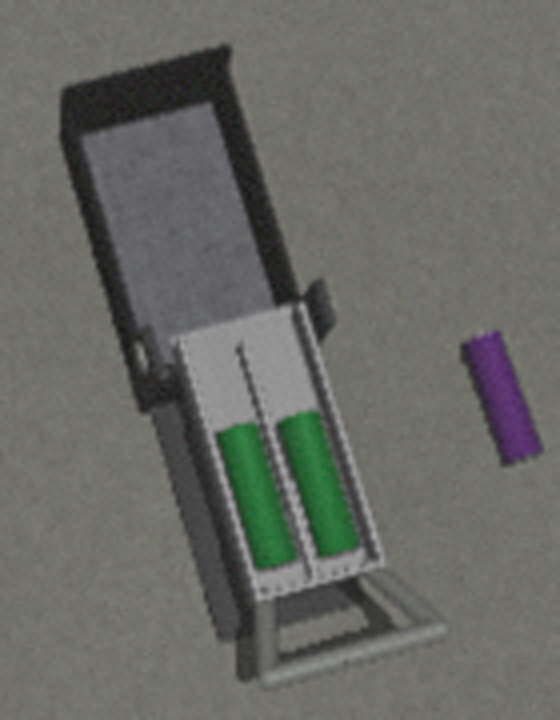

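View pics/s0c.png

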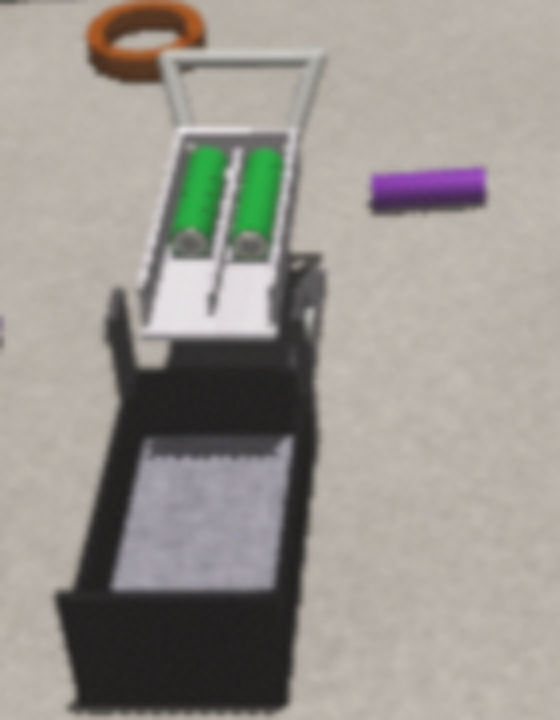

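The crop shows two long green cells lying in the tray. In the top picture the bar ends are at about (365.8,249.3) and (410.5,237.3), in the scene picture at (241,175) and (280.5,174).

Run:
```python
from h import *
L=onz('t0',366.2,249.3,.13);R=onz('t0',410.2,237.3,.13);print('top',L,R,np.linalg.norm(L-R))
a=onz('s0',241.2,175.,.13);b=onz('s0',280.4,174.,.13);print('scene',a,b,np.linalg.norm(a-b))
# floor end of tray corners (hinge lip) & mid, far floor
for f,u,v in(('t0',388,243),('s0',261,175),('t0',360.5,164),('t0',350,130)):print(f,u,v,p3(f,u,v))
# lip corners at z .085
l=onz('t0',300+178/4,80+338/4,.109);r=onz('t0',300+303/4,80+302/4,.109);print('wall tops at lip',l,r)
l2=onz('t0',300+258/4,80+598/4,.109);r2=onz('t0',300+383/4,80+566/4,.109);print('wall tops end',l2,r2)
for x,y in((l2,l),(r2,r)):
  d=x-y;d=y-x;print('yaw',np.degrees(np.arctan2(d[1],d[0])),np.linalg.norm(d))
for m in((L+R)/2,(a+b)/2):print('mid',m)
for x,y in((L,R),(b,a)):
  d=x-y;print('yaw',np.degrees(np.arctan2(-d[0],d[1])))
# depth segment bar: points with z .118-.145 
z=np.load('t0.npz')
P=[p3('t0',u,v) for u in range(340,430) for v in range(225,260)]
P=np.array([p for p in P if .115<p[2]<.15]);print(len(P),P.mean(0),np.linalg.eigh(np.cov(P[:,:2].T)),P[:,2].max())
```

```text
top [ 0.4752582  -0.15517147  0.13      ] [ 0.49815346 -0.23371131  0.13      ] 0.08180892550236953
scene [ 0.50322912 -0.23082374  0.13      ] [ 0.47553739 -0.1520762   0.13      ] 0.08347458632490477
t0 388 243 [ 0.48688002 -0.19308703  0.134552  ]
s0 261 175 [ 0.49115136 -0.19026916  0.13001541]
t0 360.5 164 [ 0.64184804 -0.15015347  0.08740845]
t0 350 130 [ 0.73813812 -0.13714413  0.0085775 ]
wall tops at lip [ 0.63441505 -0.11727085  0.109     ] [ 0.65334281 -0.17631015  0.109     ]
wall tops end [ 0.5124706  -0.15500339  0.109     ] [ 0.52849385 -0.21271348  0.109     ]
yaw 17.19332128402842 0.12764871093707658
yaw 16.255574039658946 0.13004792780418126
mid [ 0.48670583 -0.19444139  0.13      ]
mid [ 0.48938326 -0.19144997  0.13      ]
yaw 16.252000544956715
yaw 19.374321753250204
396 [ 0.49028371 -0.19219071  0.13129265] EighResult(eigenvalues=array([5.14588113e-05, 8.21742297e-04]), eigenvectors=array([[-0.95638528, -0.29210819],
       [-0.29210819,  0.95638528]])) 0.1377483166887733
```

```bash
cat >> h.py <<'E'
from scipy.spatial.transform import Rotation as Ro
def rel(tp,yawx=17.0):
    "rows entries to reach tcp tp with tool y at yaw (tray x), pointing down"
    s=state();R=np.array(s['ee_rot']);p=np.array(s['ee_pos']);a=np.radians(yawx)
    y=np.array([np.cos(a),np.sin(a),0]);z=np.array([0,0,-1.]);T=np.c_[np.cross(y,z),y,z]
    return np.round(R.T@(np.array(tp)-p)*1000,1).tolist(),np.round(np.degrees(Ro.from_matrix(R.T@T).as_rotvec()),1).tolist()
E
python3 - <<'E'
from h import *
print(rel([.487,-.193,.24]))
E
```

```text
([371.7, -280.4, -9.2], [-0.1, -0.1, -83.8])
```

apply_moves(targets=[[[186, -140, -9], [0, 0, -42]], [[186, -140, -9], [0, 0, -42]], [[186, -140, -9], [0, 0, -42]], [[186, -140, -9], [0, 0, -42]], [[186, -140, -9], [0, 0, -42]], [[186, -140, -9], [0, 0, -42]], [[372, -280, -9], [0, 0, -84]], [[372, -280, -9], [0, 0, -84]], [[372, -280, -9], [0, 0, -84]], [[372, -280, -9], [0, 0, -84]], [[372, -280, -9], [0, 0, -84]], [[372, -280, -9], [0, 0, -84]], [[372, -280, -9], [0, 0, -84]], [[372, -280, -9], [0, 0, -84]], [[372, -280, -9], [0, 0, -84]]], gripper=40)

```text
time: 1.35
ee_pos: [0.4868, -0.194, 0.2394]
ee_rot: [[-0.294, 0.956, -0.002], [0.956, 0.294, 0.001], [0.002, -0.001, -1.0]]
contact_force: [-0.4, -0.9, -0.0]
grip_width: 0.472
```

Run:
```python
from h import *
s=state(); print({k:np.round(v,3).tolist() for k,v in s.items()})
save('wrist','w1')
print(rel([.487,-.193,.111]))
```

```text
{'time': 1.35, 'joints': [0.722, 0.294, -0.482, 1.875, 0.158, 1.013, 0.471], 'joint_vel': [0.017, -0.003, 0.017, -0.0, 0.0, -0.0, 0.001], 'tau': [-1.147, -39.073, -4.541, -24.043, -0.075, -0.015, 0.006], 'ee_pos': [0.487, -0.194, 0.239], 'ee_rot': [[-0.294, 0.956, -0.002], [0.956, 0.294, 0.001], [0.002, -0.001, -1.0]], 'contact_force': [-0.37, -0.946, -0.038], 'ft_torque': [-0.055, 0.033, -0.013], 'grip_width': 0.472}
([1.2, 1.0, 128.5], [-0.1, -0.1, 0.0])
```

View pics/w1.png

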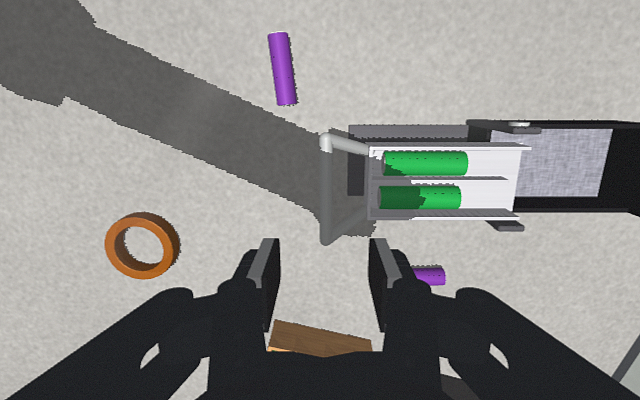

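The wrist view shows the bar upright from about (325,140) to (326,240), square to the jaws, with the long green cells to its right. I check its position.

Run:
```python
from h import *
a=onz('w1',326,139,.13);b=onz('w1',326,241,.13);m=(a+b)/2;print(a,b,m,np.linalg.norm(a-b))
print([p3('w1',326,v).round(4).tolist() for v in(155,175,195,215)])
d=b-a if b[1]>a[1] else a-b; print('yaw',np.degrees(np.arctan2(-d[0],d[1])))
a=onz('w1',369,145,.109);b=onz('w1',529,149,.109);c=onz('w1',369,220,.109);e=onz('w1',518,217,.109)
for d in(b-a,e-c):print(np.degrees(np.arctan2(d[1],d[0])),np.linalg.norm(d))
```

```text
[ 0.47699242 -0.15609952  0.13      ] [ 0.50096006 -0.23371421  0.13      ] [ 0.48897624 -0.19490686  0.13      ] 0.08123107162663831
[[0.4802, -0.1666, 0.1354], [0.4846, -0.1807, 0.1358], [0.4892, -0.1958, 0.1343], [0.4939, -0.211, 0.1347]]
yaw 17.160839490428412
15.6426114407675 0.12842239267210687
18.318156621932836 0.12636998825600834
```

apply_moves(targets=[[[0, 1, 30], [0, 0, 0]], [[0, 1, 60], [0, 0, 0]], [[0, 1, 85], [0, 0, 0]], [[0, 1, 105], [0, 0, 0]], [[0, 1, 118], [0, 0, 0]], [[0, 1, 128], [0, 0, 0]], [[0, 1, 128], [0, 0, 0]], [[0, 1, 128], [0, 0, 0]]])

```text
time: 2.07
ee_pos: [0.487, -0.195, 0.1114]
ee_rot: [[-0.291, 0.957, -0.002], [0.957, 0.291, 0.001], [0.002, -0.002, -1.0]]
contact_force: [-0.7, 0.2, -0.1]
grip_width: 0.473
```

Run:
```python
from h import *
save('wrist','w2')
```

```text
(no output)
```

View pics/w2.png

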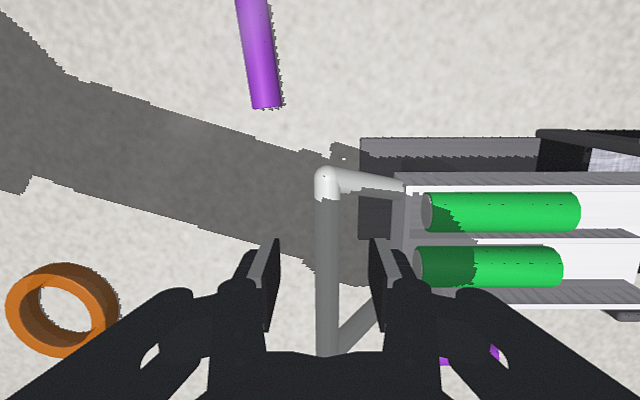

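The bar (column 327) lies midway between the pads at (270,280) and (380,280), so I close.

apply_moves(targets=[[[0, 0, 0], [0, 0, 0]], [[0, 0, 0], [0, 0, 0]], [[0, 0, 0], [0, 0, 0]], [[0, 0, 0], [0, 0, 0]], [[0, 0, 0], [0, 0, 0]], [[0, 0, 0], [0, 0, 0]], [[0, 0, 0], [0, 0, 0]], [[0, 0, 0], [0, 0, 0]]], gripper=0)

```text
time: 2.78
ee_pos: [0.4884, -0.1953, 0.1132]
ee_rot: [[-0.292, 0.957, 0.001], [0.957, 0.292, -0.001], [-0.001, 0.001, -1.0]]
contact_force: [-1.6, -1.3, 6.2]
grip_width: 0.091
```

```bash
cat > arc.py <<'E'
from h import *
import sys
# arc from th0: assume grasp at rest; offsets in tray x (tool y) and up
v=np.array([-165.,45.])
for t in range(0,60,3):
    a=np.radians(t);x=v[0]*np.cos(a)+v[1]*np.sin(a);z=-v[0]*np.sin(a)+v[1]*np.cos(a)
    print(t,[0,round(x-v[0]),-round(z-v[1])])
E
python3 arc.py; python3 -c "
from h import *
save('wrist','w3');print(state())"
```

```text
0 [0, 0, 0]
3 [0, 3, -9]
6 [0, 6, -17]
9 [0, 9, -25]
12 [0, 13, -33]
15 [0, 17, -41]
18 [0, 22, -49]
21 [0, 27, -56]
24 [0, 33, -63]
27 [0, 38, -70]
30 [0, 45, -76]
33 [0, 51, -83]
36 [0, 58, -88]
39 [0, 65, -94]
42 [0, 72, -99]
45 [0, 80, -103]
48 [0, 88, -108]
51 [0, 96, -112]
54 [0, 104, -115]
57 [0, 113, -118]
{'time': 2.8333, 'joints': array([ 0.66293894,  0.46558343, -0.42676168,  1.9766048 ,  0.27543129,
        0.75413467,  0.36981505]), 'joint_vel': array([ 1.35936448e-03,  7.55520967e-04,  6.56769488e-05, -2.52518066e-04,
        1.80676851e-04,  6.27307173e-04, -9.23361813e-05]), 'tau': array([-2.88098166e-01, -4.12446749e+01, -4.52466130e+00, -1.72699267e+01,
       -6.92510465e-02, -1.85123733e-01, -1.63492933e-02]), 'ee_pos': array([ 0.48844498, -0.19529655,  0.11316897]), 'ee_rot': array([[-2.91467782e-01,  9.56580241e-01,  8.79749549e-04],
       [ 9.56580248e-01,  2.91468376e-01, -6.43571586e-04],
       [-8.72047036e-04,  6.53970659e-04, -9.99999406e-01]]), 'contact_force': array([-1.39682568, -0.27305092,  6.05873693]), 'ft_torque': array([-0.04373948,  0.09240503,  0.00674028]), 'grip_width': 0.09085529680687325}
```

View pics/w3.png

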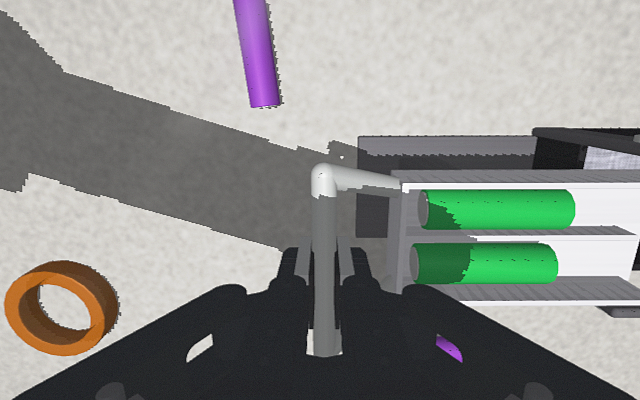

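The bar is held between the pads. I lift in a first stage to about 18°.

apply_moves(targets=[[[0, 1, -4], [0, 0, 0]], [[0, 3, -9], [0, 0, 0]], [[0, 4, -13], [0, 0, 0]], [[0, 6, -17], [0, 0, 0]], [[0, 7, -21], [0, 0, 0]], [[0, 9, -25], [0, 0, 0]], [[0, 11, -29], [0, 0, 0]], [[0, 13, -33], [0, 0, 0]], [[0, 15, -37], [0, 0, 0]], [[0, 17, -41], [0, 0, 0]], [[0, 19, -45], [0, 0, 0]], [[0, 22, -49], [0, 0, 0]], [[0, 22, -49], [0, 0, 0]]])

```text
time: 3.92
ee_pos: [0.5093, -0.1889, 0.163]
ee_rot: [[-0.292, 0.957, -0.0], [0.957, 0.292, -0.001], [-0.001, -0.0, -1.0]]
contact_force: [-3.3, -2.4, -1.6]
grip_width: 0.092
```

```bash
python3 -c "
from h import *
save('wrist','w4');save('scene','s4');print(state())
crop('s4',180,120,340,340,3,'s4c')"
```

```text
{'time': 4.0167, 'joints': array([ 0.65796623,  0.42066894, -0.451641  ,  1.90382647,  0.23685058,
        0.86926289,  0.38213714]), 'joint_vel': array([ 0.00251894,  0.00477828,  0.00262778,  0.0071654 ,  0.00173112,
       -0.0063447 ,  0.00090206]), 'tau': array([-1.76124115e+00, -4.52383161e+01, -6.62060693e+00, -2.41148722e+01,
       -5.51882666e-01, -1.34547427e+00, -3.06983676e-02]), 'ee_pos': array([ 0.50881209, -0.18901849,  0.16224492]), 'ee_rot': array([[-2.91302069e-01,  9.56631032e-01, -4.16507277e-04],
       [ 9.56630802e-01,  2.91301587e-01, -9.46068978e-04],
       [-7.83709712e-04, -6.74035541e-04, -9.99999466e-01]]), 'contact_force': array([-4.23481153, -1.03102798, -1.7727682 ]), 'ft_torque': array([-0.41324868,  1.06307596,  0.02571642]), 'grip_width': 0.08936943770579694}
```

View pics/s4c.png

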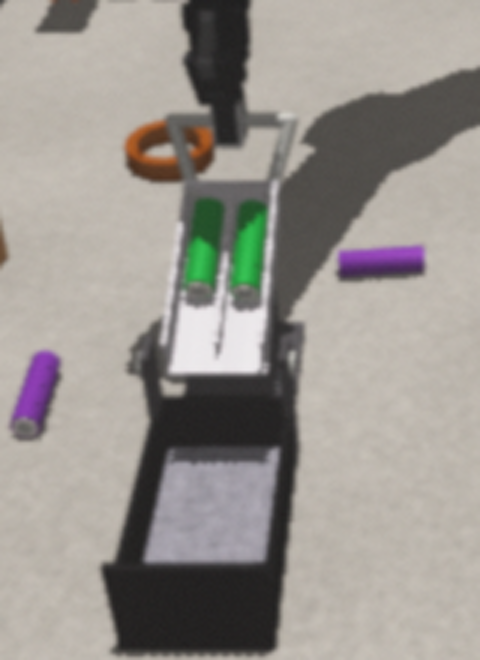

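View pics/w4.png

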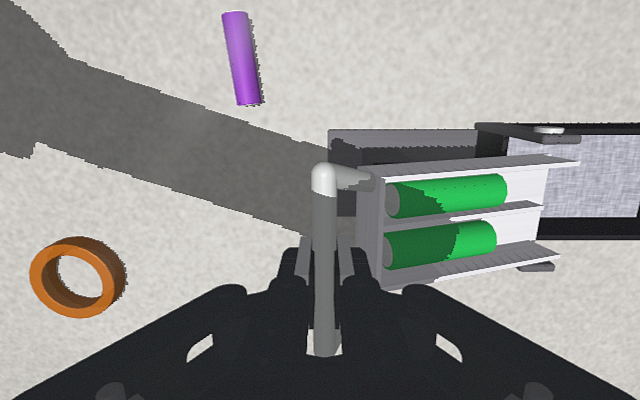

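The tray is tilted about 18° and both cells still lie on it. I continue along the arc to about 48°.

apply_moves(targets=[[[0, 3, -4], [0, 0, 0]], [[0, 5, -7], [0, 0, 0]], [[0, 8, -11], [0, 0, 0]], [[0, 11, -14], [0, 0, 0]], [[0, 13, -18], [0, 0, 0]], [[0, 16, -21], [0, 0, 0]], [[0, 20, -24], [0, 0, 0]], [[0, 23, -27], [0, 0, 0]], [[0, 26, -31], [0, 0, 0]], [[0, 29, -34], [0, 0, 0]], [[0, 33, -37], [0, 0, 0]], [[0, 36, -39], [0, 0, 0]], [[0, 40, -42], [0, 0, 0]], [[0, 43, -45], [0, 0, 0]], [[0, 47, -48], [0, 0, 0]], [[0, 51, -50], [0, 0, 0]], [[0, 55, -52], [0, 0, 0]], [[0, 59, -55], [0, 0, 0]], [[0, 63, -57], [0, 0, 0]], [[0, 67, -59], [0, 0, 0]]])

```text
time: 5.68
ee_pos: [0.5727, -0.1694, 0.2245]
ee_rot: [[-0.291, 0.957, -0.001], [0.957, 0.291, -0.003], [-0.002, -0.002, -1.0]]
contact_force: [-12.3, -0.3, 15.9]
grip_width: 0.085
```

```bash
python3 -c "
from h import *
save('scene','s5');print(state())
crop('s5',180,120,340,340,3,'s5c')"
```

```text
{'time': 5.7333, 'joints': array([ 0.58576109,  0.43572732, -0.46550614,  1.71778479,  0.22443909,
        1.03988417,  0.3393649 ]), 'joint_vel': array([ 0.00462657, -0.00690989, -0.0009751 ,  0.01010243, -0.00048319,
       -0.01524425,  0.00712034]), 'tau': array([-1.65411863e+00, -3.90578341e+01, -5.41736484e+00, -2.26267594e+01,
       -4.28973511e-01, -3.65658112e+00, -1.94648659e-02]), 'ee_pos': array([ 0.57372533, -0.16914753,  0.22498291]), 'ee_rot': array([[-2.91549456e-01,  9.56555668e-01,  4.09929782e-04],
       [ 9.56552179e-01,  2.91549511e-01, -2.61010454e-03],
       [-2.61622512e-03, -3.68855333e-04, -9.99996510e-01]]), 'contact_force': array([-11.63192291,  -1.23113328,  16.31812955]), 'ft_torque': array([-0.31281283,  2.91415496, -0.04064287]), 'grip_width': 0.08640488779753279}
```

View pics/s5c.png

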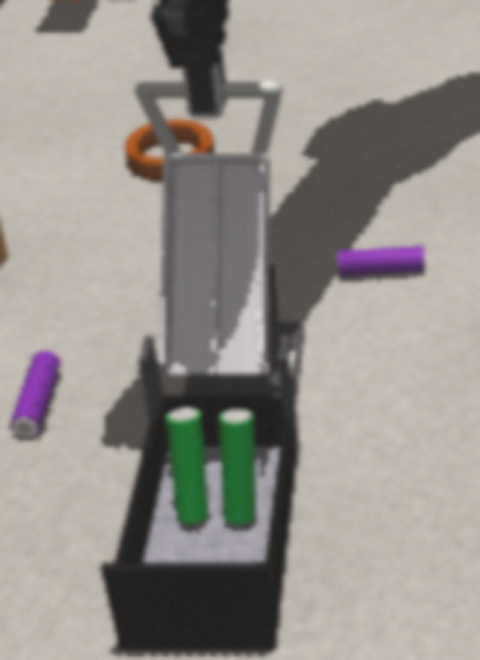

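The cells are tipping down into the bin. I hold here to let them settle.

apply_moves(targets=[[[0, 0, 0], [0, 0, 0]], [[0, 0, 0], [0, 0, 0]], [[0, 0, 0], [0, 0, 0]], [[0, 0, 0], [0, 0, 0]], [[0, 0, 0], [0, 0, 0]], [[0, 0, 0], [0, 0, 0]], [[0, 0, 0], [0, 0, 0]], [[0, 0, 0], [0, 0, 0]], [[0, 0, 0], [0, 0, 0]], [[0, 0, 0], [0, 0, 0]], [[0, 0, 0], [0, 0, 0]], [[0, 0, 0], [0, 0, 0]]])

```text
time: 6.73
ee_pos: [0.5744, -0.1689, 0.226]
ee_rot: [[-0.292, 0.956, 0.002], [0.956, 0.292, -0.003], [-0.003, 0.001, -1.0]]
contact_force: [-3.6, 0.0, 5.5]
grip_width: 0.089
```

```bash
python3 -c "
from h import *
save('scene','s6');save('top','t6');print(state())
crop('s6',180,120,340,340,3,'s6c');crop('t6',290,70,430,270,3,'t6c')"
```

```text
{'time': 6.8333, 'joints': array([ 0.58531049,  0.43484611, -0.46557078,  1.71668395,  0.22366281,
        1.04013572,  0.33963608]), 'joint_vel': array([ 0.0007238 , -0.00045443,  0.0021189 , -0.00157425, -0.00036101,
       -0.00041902,  0.00071001]), 'tau': array([ -0.75261064, -44.44909215,  -5.36379799, -23.57460558,
        -0.11910666,  -0.99955548,  -0.06006725]), 'ee_pos': array([ 0.5743856 , -0.16885764,  0.22593008]), 'ee_rot': array([[-0.29171644,  0.95650274,  0.00200548],
       [ 0.95650002,  0.29172099, -0.00256443],
       [-0.00303792,  0.00117016, -0.9999947 ]]), 'contact_force': array([-2.9414891, -1.1163346,  6.5261964]), 'ft_torque': array([-0.07293817,  0.70738155,  0.05968968]), 'grip_width': 0.09016493225253622}
```

View pics/s6c.png

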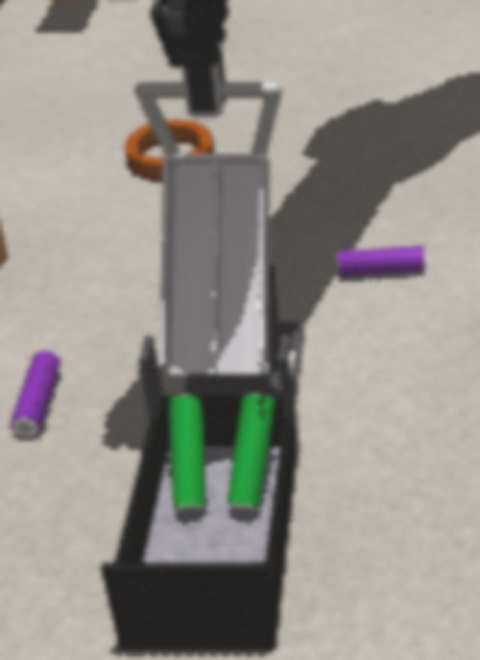

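View pics/t6c.png

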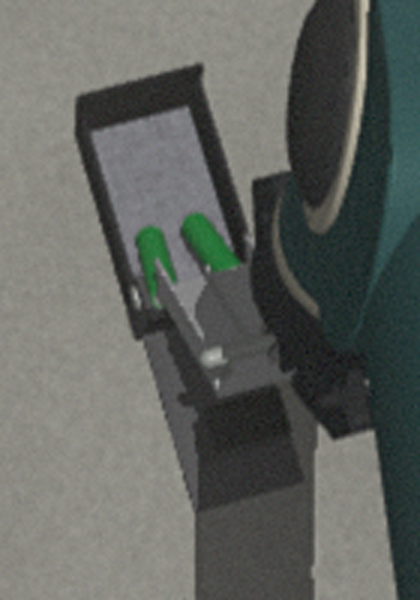

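```bash
python3 -c "
from h import *
h=np.array([.488,-.194])+.165*np.array([np.cos(np.radians(17)),np.sin(np.radians(17))]);print(h)
def tr(p):
  c,s=np.cos(np.radians(17)),np.sin(np.radians(17));d=p[:2]-h;return np.round([d[0]*c+d[1]*s,-d[0]*s+d[1]*c,p[2]],3)
for u,v in((180+186/3,120+410/3),(180+188/3,120+450/3),(180+189/3,120+490/3),(180+258/3,120+410/3),(180+252/3,120+450/3),(180+246/3,120+490/3)):print(u,v,tr(p3('s6',u,v)))
for u,v in((290+150/3,70+240/3),(290+195/3,70+225/3),(290+225/3,70+260/3)):print('t',tr(p3('t6',u,v)))
"
```

```text
[ 0.64579028 -0.14575867]
242.0 256.66666666666663 [ 0.016 -0.019  0.06 ]
242.66666666666666 270.0 [ 0.034 -0.017  0.042]
243.0 283.33333333333337 [ 0.055 -0.015  0.029]
266.0 256.66666666666663 [0.017 0.027 0.06 ]
264.0 270.0 [0.034 0.023 0.042]
262.0 283.33333333333337 [0.056 0.021 0.03 ]
t [0.047 0.019 0.035]
t [ 0.049 -0.015  0.032]
t [ 0.013 -0.021  0.062]
```

Both cells now lie in the bin about 30 mm beyond the hinge, with centres at roughly z 0.035, leaning on its back wall. I lower the tray slowly.

apply_moves(targets=[[[0, -3, 1], [0, 0, 0]], [[0, -7, 3], [0, 0, 0]], [[0, -11, 6], [0, 0, 0]], [[0, -15, 8], [0, 0, 0]], [[0, -19, 10], [0, 0, 0]], [[0, -22, 13], [0, 0, 0]], [[0, -26, 15], [0, 0, 0]], [[0, -29, 18], [0, 0, 0]], [[0, -33, 21], [0, 0, 0]], [[0, -36, 24], [0, 0, 0]], [[0, -40, 26], [0, 0, 0]], [[0, -43, 30], [0, 0, 0]], [[0, -46, 33], [0, 0, 0]], [[0, -49, 36], [0, 0, 0]], [[0, -53, 39], [0, 0, 0]], [[0, -55, 43], [0, 0, 0]], [[0, -58, 46], [0, 0, 0]], [[0, -61, 50], [0, 0, 0]], [[0, -64, 53], [0, 0, 0]], [[0, -66, 57], [0, 0, 0]]])

```text
time: 8.5
ee_pos: [0.511, -0.1882, 0.1685]
ee_rot: [[-0.292, 0.956, 0.002], [0.956, 0.292, -0.003], [-0.003, 0.001, -1.0]]
contact_force: [0.6, 0.3, -0.3]
grip_width: 0.084
```

```bash
python3 -c "
from h import *
print(state()['contact_force'],state()['ft_torque'],rel([.4884,-.1953,.1132]))"
```

```text
[ 0.56014275  0.26526812 -0.25543763] [ 0.26137928 -0.44044114  0.04668087] ([0.0, -23.8, 55.3], [0.1, 0.2, -0.0])
```

apply_moves(targets=[[[0, -2, 3], [0, 0, 0]], [[0, -4, 6], [0, 0, 0]], [[0, -6, 10], [0, 0, 0]], [[0, -9, 14], [0, 0, 0]], [[0, -11, 18], [0, 0, 0]], [[0, -13, 22], [0, 0, 0]], [[0, -15, 26], [0, 0, 0]], [[0, -17, 30], [0, 0, 0]], [[0, -18, 34], [0, 0, 0]], [[0, -20, 38], [0, 0, 0]], [[0, -21, 42], [0, 0, 0]], [[0, -22, 45], [0, 0, 0]], [[0, -23, 48], [0, 0, 0]], [[0, -23, 50], [0, 0, 0]], [[0, -24, 52], [0, 0, 0]], [[0, -24, 53], [0, 0, 0]], [[0, -24, 54], [0, 0, 0]], [[0, -24, 54], [0, 0, 0]]])

```text
time: 10.0
ee_pos: [0.4885, -0.1953, 0.1184]
ee_rot: [[-0.292, 0.956, 0.002], [0.956, 0.292, -0.005], [-0.005, -0.0, -1.0]]
contact_force: [-10.8, 5.8, 35.1]
grip_width: 0.09
```

```bash
python3 -c "
from h import *
print(state()['contact_force'],state()['ft_torque'],rel([.4884,-.1953,.1132]))
save('wrist','w7');save('scene','s7')
crop('s7',180,120,340,340,3,'s7c')"
```

```text
[-10.75957994   5.77875782  35.12172703] [1.20235725 2.11919204 0.0401843 ] ([0.1, -0.1, 5.2], [-0.0, 0.3, -0.0])
```

View pics/s7c.png

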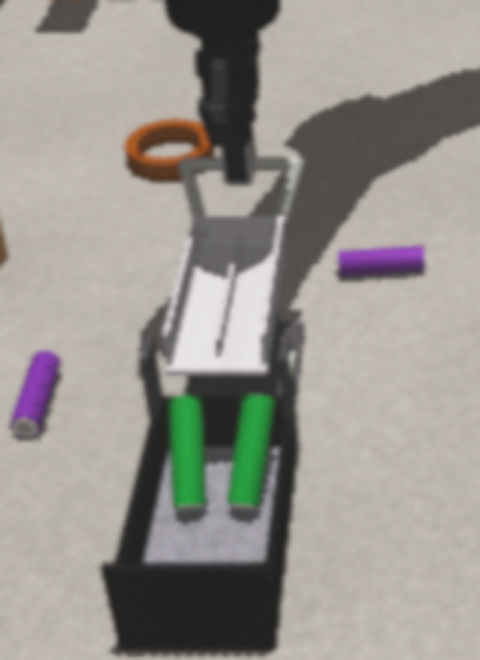

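View pics/w7.png

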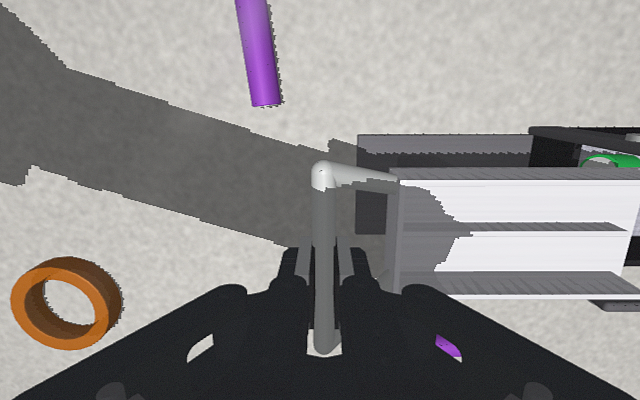

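The force of 35 N upward suggests the tray is on its rest. I check its level by depth before letting go.

```bash
python3 -c "
from h import *
for f in('w3','w7'):print(f,[p3(f,323,v).round(4).tolist() for v in(200,230)],[p3(f,u,v).round(4).tolist() for u,v in((500,213),(600,213),(500,255),(600,255))])
crop('s7',200,160,340,340,4,'s7d')
z=np.load('w7.npz')['d'];print([p3('w7',u,258).round(4).tolist() for u in (420,480,540,600)])
"
```

```text
w3 [[0.4791, -0.1636, 0.1343], [0.4825, -0.1749, 0.1346]] [[0.5629, -0.1543, 0.1046], [0.6261, -0.1423, 0.0847], [0.5738, -0.1748, 0.1023], [0.6382, -0.164, 0.0851]]
w7 [[0.4796, -0.165, 0.1346], [0.4834, -0.1774, 0.1332]] [[0.5783, -0.1587, 0.0853], [0.6313, -0.1429, 0.0843], [0.5895, -0.1819, 0.0849], [0.6429, -0.1651, 0.0857]]
[[0.5469, -0.197, 0.0847], [0.5797, -0.187, 0.0845], [0.6127, -0.1771, 0.0842], [0.6451, -0.167, 0.0845]]
```

View pics/s7d.png

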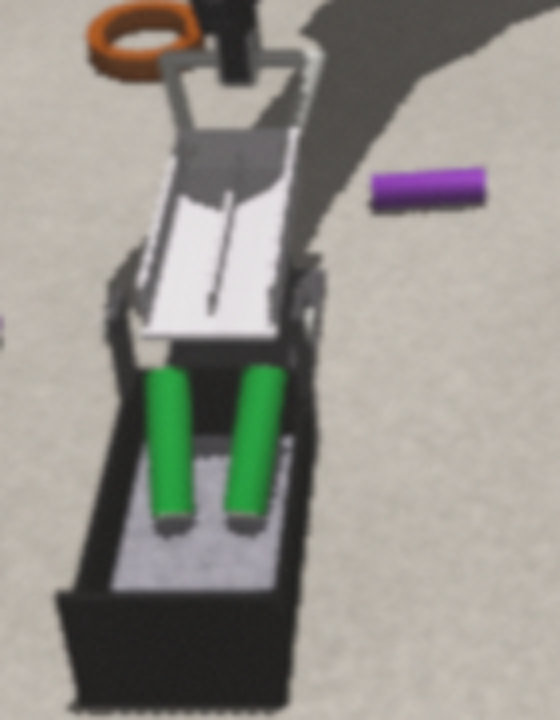

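The tray floor is level (0.0842–0.0847 along its length) and the bar is at its starting height. I relax the press and then open.

apply_moves(targets=[[[0, 0, 0], [0, 0, 0]], [[0, 0, 0], [0, 0, 0]], [[0, 0, 0], [0, 0, 0]], [[0, 0, 0], [0, 0, 0]]])

```text
time: 10.43
ee_pos: [0.4884, -0.1952, 0.1188]
ee_rot: [[-0.292, 0.956, 0.001], [0.956, 0.292, -0.005], [-0.005, -0.0, -1.0]]
contact_force: [-2.2, 2.8, 9.5]
grip_width: 0.085
```

apply_moves(targets=[[[0, 0, 0], [0, 0, 0]], [[0, 0, 0], [0, 0, 0]], [[0, 0, 0], [0, 0, 0]], [[0, 0, 0], [0, 0, 0]], [[0, 0, 0], [0, 0, 0]], [[0, 0, 0], [0, 0, 0]], [[0, 0, 0], [0, 0, 0]], [[0, 0, 0], [0, 0, 0]]], gripper=40)

```text
time: 11.1
ee_pos: [0.4884, -0.1952, 0.1187]
ee_rot: [[-0.292, 0.956, 0.001], [0.956, 0.292, -0.005], [-0.005, -0.0, -1.0]]
contact_force: [-0.2, 0.3, 0.2]
grip_width: 0.468
```

```bash
python3 -c "
from h import *
print(state()['contact_force'],state()['ee_pos'])
save('wrist','w8')"
```

```text
[-0.24478442  0.32814258  0.20013645] [ 0.48841763 -0.19524379  0.11869511]
```

View pics/w8.png

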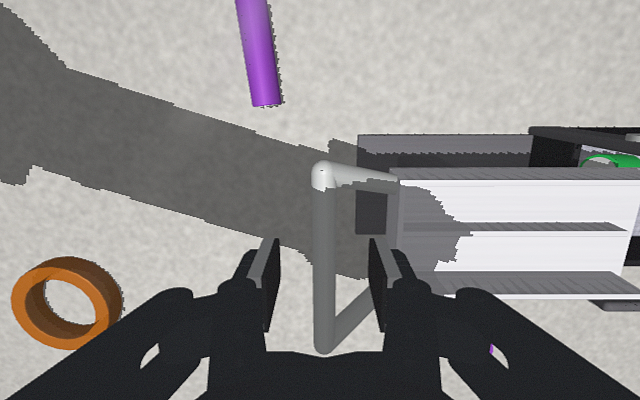

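The jaws are open, clear on both sides of the bar (column 322). I back straight up.

apply_moves(targets=[[[0, 0, -10], [0, 0, 0]], [[0, 0, -25], [0, 0, 0]], [[0, 0, -45], [0, 0, 0]], [[0, 0, -70], [0, 0, 0]], [[0, 0, -95], [0, 0, 0]], [[0, 0, -120], [0, 0, 0]], [[0, 0, -135], [0, 0, 0]], [[0, 0, -135], [0, 0, 0]], [[0, 0, -135], [0, 0, 0]], [[0, 0, -135], [0, 0, 0]]])

```text
time: 11.98
ee_pos: [0.4877, -0.1945, 0.2533]
ee_rot: [[-0.292, 0.956, 0.0], [0.956, 0.292, -0.005], [-0.005, -0.001, -1.0]]
contact_force: [0.5, 0.8, 0.3]
grip_width: 0.467
```

```bash
python3 -c "
from h import *
save('wrist','w9');save('scene','s9');print(state()['contact_force'],state()['joint_vel'].round(3))
print([p3('w9',u,v).round(4).tolist() for u,v in((440,160),(500,160),(440,200),(500,200))])"
```

```text
[-0.75569869 -0.04563575 -0.57209505] [ 0.     0.006  0.    -0.003  0.001 -0.001  0.001]
[[0.5872, -0.1514, 0.0829], [0.6393, -0.135, 0.0847], [0.6015, -0.1871, 0.0844], [0.6563, -0.1704, 0.0842]]
```

View pics/w9.png

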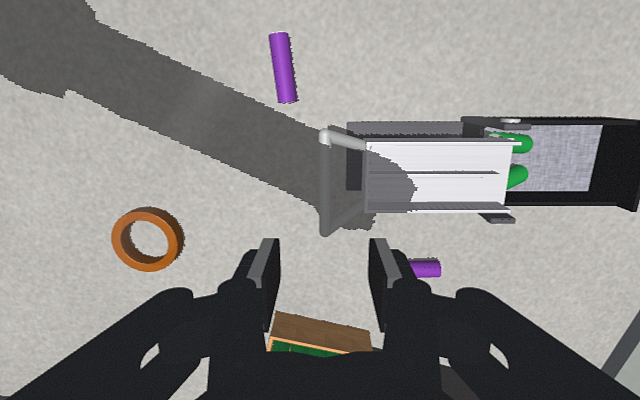

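View pics/s9.png

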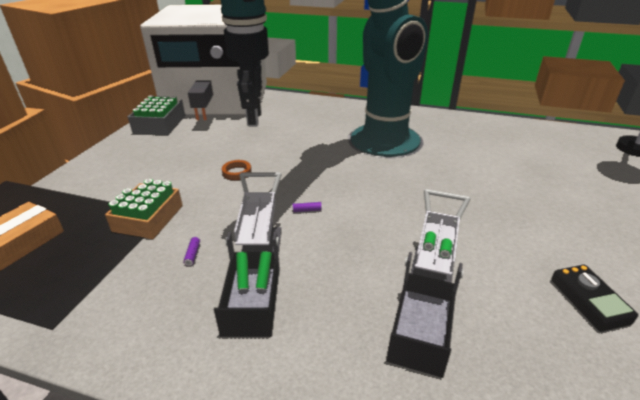

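The tray is level and empty, the gripper is clear, and both cells lie still in the bin at scene (243,270) and (264,270). The other tray is unchanged at (437,245), so I hand in.

```bash
python3 -c "
from h import *
print([(p3('s6',u,v)-p3('s9',u,v)).round(3).tolist() for u,v in((243,270),(264,270),(243,283),(264,260))])
print(close_job())"
```

```text
[[-0.002, -0.001, -0.002], [-0.002, -0.001, -0.002], [-0.0, -0.0, -0.001], [0.002, 0.001, 0.002]]
the job is handed in; nothing more can be done
None
```

I tipped the long-cell tray by its handle to about 49° until both cells slid into its bin. I then lowered it along the same arc onto its rest, let go and backed the gripper straight up, and handed the job in at about 12 s of the 42 s allowed.

**Tray:** its floor reads about z 0.083–0.085 m along its length after release, which is level.

**Cells:** both lie in the bin, with centres about 35 mm beyond the hinge and z about 0.033 m. They rest at a slant against the bin's back wall rather than flat. Depth readings from before the lowering and just before hand-in agree within 2 mm, so they are not moving.

**Other tray and robot:** the short-cell tray looks unchanged in the last picture, though I did not measure its angle. The arm reads no contact force.

**Off plan:** the handle slid about 5 mm in the grip. Because of that, the tool pressed the tray onto its rest with about 35 N as it touched down. This was below the limits, and I relaxed it before opening the jaws.

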